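Show the last-off casting to the inspection camera

TASK

The mould has come back to the store with its last-off casting, the bare aluminium bearing housing, still in the cavity: grip it by its hub and lift it straight up, level, until it clears the guide pins, without knocking the mould. Carry it level to the upward-looking inspection camera and show it the underside: hold it steady and level about 10 cm above the middle of the glass, long flange along the glass's long side, touching the camera with nothing and leaving everything else on the bench alone. Finish while still holding it there.

Things in the scene. Friction and masses are not known exactly. Their poses are not given: they have to be found in the camera images.
- casting: Bare aluminium two-bolt bearing housing, 0.26 to 0.43 kg, in the mould's cavity. Origin: centre of its flat underside; x along the long flange, z up. Flange: pointed oval 130 (x) by 64 (y) mm, 16 mm thick, with 3 mm bosses at x = +-50 mm. Upright hub on its middle; two 8 mm thick ribs run from the hub along +x and -x, 36 mm high at the hub, down to the flange 38 mm out.
- hub (a point): Centre of the top of the casting's round hub, 52 mm above the underside; axes as the casting's. The hub is 48 mm in outside diameter, stands from 16 to 52 mm above the underside and has an open 28 mm bore. Because of the ribs along x, grip it across y, fingers outside. Centre of mass on its axis.
- mould: Open lower half of a casting mould, dark grey steel, fixed to the bench. Origin: centre of its underside, x along its long side, z up; the casting lies along the same axes. Clamp plate 250 x 150 x 15 mm, on it a block 200 (x) x 140 (y) mm, flat top 60 mm above the bench. Bar handles on both long sides, 35 mm above the bench, out to y = +-93 mm.
- parting (a point): Middle of the mould's flat top, 60 mm above the bench. The cavity here is 14 mm deep with flared walls and about 1.5 mm play: the casting's underside starts 46 mm above the bench, its flange 2 mm and its hub 38 mm above the mould's top. Four 15 mm steel guide pins at x = +-85, y = +-52 mm rise 40 mm above the top.
- vision_unit: Upward-looking inspection camera, fixed to the bench: a flat pale grey box 220 (x) x 150 (y) mm, its top 60 mm above the bench, with a dark rectangular glass 150 (x) x 90 (y) mm in the top, a round lens under its middle, white light bars along the two long sides and blue strips at the ends. Origin: centre of its underside, x along its long side, z up.
- glass (a point): Middle of the inspection camera's glass, on its top face 60 mm above the bench; axes as the inspection camera's.
- red_housing: Another housing of the casting's shape and size, red primer, lying flange down on the bench; leave it alone. Origin: centre of its underside.
- blue_bin: Blue plastic parts bin, 160 x 105 x 75 mm, open top and low front, at the far side of the bench. Origin: centre of its underside.
- yellow_bin: Yellow plastic parts bin, 160 x 105 x 75 mm, as the blue one. Origin: centre of its underside.
- spray_can: White spray can with a yellow band and red cap, 60 mm diameter, 170 mm tall, standing. Origin: centre of its underside.
- drift: Brass drift, a plain round rod 18 mm in diameter and 130 mm long, lying between the mould and the inspection camera. Origin: on the bench under its middle, at the start.
- calliper: Steel sliding calliper, 230 mm long, lying flat, 12 mm high. Origin: middle of its beam's underside.
- brush: Hand brush, 200 mm long, 42 mm wide, 20 mm high, lying flat at the far side of the bench. Origin: on its underside, at mid length.
Things that resemble listed ones, but are neither listed nor needed, are in the scene too. What is shaped like the casting but blue or green is not meant.

How it is judged:
On the way:
1. the casting is gripped and lifted straight up out of the cavity, level (z of casting in the frame of mould above 0.08 m and horizontal distance between casting and mould below 0.03 m and angle between casting's own z axis and vertical below 0.17 rad and contact force between the fingers and casting above 1 N and contact force between casting and mould below 0.1 N), for 0.1 s.
At the end, for the whole second after the job is handed in: Held still in the air by the fingers alone: casting's underside centred within 20 mm over the glass and 70 to 130 mm above it, level within 5 degrees, long axis within 11 degrees of the glass's long side (either way round); bystanders within 20 mm of their places (horizontal distance between casting and glass below 0.02 m and z of casting in the frame of glass between 0.07 and 0.13 m and angle between casting's own z axis and vertical below 0.09 rad and angle between the x axis of casting and the x axis of vision_unit, either way round below 0.2 rad and linear speed of casting below 0.02 m/s and angular speed of casting below 0.15 rad/s and contact force between the fingers and casting above 2 N and contact force between casting and vision_unit below 0.1 N and contact force between casting and mould below 0.1 N and distance of each of red_housing, blue_bin, yellow_bin, spray_can, drift, calliper, brush from where it was at the start of the episode below 0.02 m); the arm keeps its last pose, push and grip.
It fails at once if the casting is tipped more than 17 degrees, or dropped or put down on the bench (angle between casting's own z axis and vertical above 0.3 rad or height (world z) of casting below 0.035 m).
It fails at once if out of its cavity, the casting knocks the mould or its guide pins (z of casting in the frame of mould above 0.064 m and contact force between casting and mould above 3 N).
It fails at once if the robot knocks the mould (contact force between any of the fingers, the arm and mould above 6 N).
It fails at once if the robot or the casting touches the inspection camera (contact force between any of the fingers, the arm, casting and vision_unit above 1 N).
It fails at once if a bystander is pushed away (distance of any of red_housing, blue_bin, yellow_bin, spray_can, drift, calliper, brush from where it was at the start of the episode above 0.03 m).
It also fails if it takes over 38 s, if anything falls off the work surface, if the arm or the gripper's body presses on something with over 40 N, if the wrist force passes 120 N, or if a joint passes its speed limit or range.

ROBOT

A 7-joint arm with a two-finger parallel gripper is mounted at the origin on the work surface. World frame = base frame: x ahead of the robot, y to its left, z up, the work surface at z = 0. Lengths are in m, angles in rad, forces in N, time in s.
With the tool pointing down it reaches from about 0.4 to 0.85 m from the base axis. Payload 4.5 kg.
Tool frame: the origin (TCP) lies where the fingers leave the gripper's body, on its centre line; the fingertips stand 64 mm ahead of it and the grasp point (between the pads) lies 45 mm ahead of it; z points along the fingers, y is the direction in which the jaws open and shut (so a half turn about z gives the same grasp; the last joint's range is limited). The gripper opens to 88 mm and grips with 3 to 60 N. Pads are 18 mm wide; open, the fingers measure 123 mm over their backs; the gripper's body (75 mm by 187 mm) begins 45 mm behind the grasp point.
Start: joints at [-1.201, 0.689, -0.195, 1.565, 0.157, 0.902, -0.215], TCP at [0.206, 0.59, 0.303] pointing down, gripper open.
Joint ranges: [-3.01, 3.01], [-0.46, 2.08], [-1.47, 1.51], [0.13, 2.56], [-1, 4.14], [0.04, 2.09], [-2.66, 2.66]. Speed limits (rad/s): [2.57, 2.57, 3.14, 3.14, 3.14, 3.14, 3.14].

INTERFACE

Orientations are given as a unit quaternion [x, y, z, w].
In Python, from plant import monitor, snapshot, workorder, finder gives the robot as it stands.
- The arm moves only by the tool carry_out, never from a script. Its argument "motion" is one flat list of numbers, 6 for each row, row after row: the shift along the tool's x, y, z in cm, then the turn, a rotation vector about the tool's x, y, z in rad. In form: [x, y, z, rx, ry, rz, x, y, z, rx, ry, rz, ...]. A call has 1 to 8 rows; each row shifts and turns the commanded pose from where the row before left it, along the tool's axes as they then stand; what a row does not reach is not made up. A row lasts 1/8 s, in which the tool goes at most 62.5 mm and 10.7 degrees, less where a joint would pass 70% of its speed; a pose out of reach is approached as far as the arm can. A call with a gripper value outside its range is refused whole. "hand" is the finger opening in cm, from 0 to 8.81, set as the call begins (left out, the last holds). The fingers move at their own pace and stop on an object; "grip_force" is the grip in N (left out, the last holds). Time passes only in rows, so rows that do not move let the fingers close. It gives the time, the measured TCP pose, the force and the opening at its end, in the units of the state.
- monitor.get_state(): the state, without advancing time (a new reading comes with each control period).
- snapshot(name): name is "scene" or "top" or "wrist"; returns a dict with "frame" (480x640x3 uint8, red, green, blue), "range_z" (480x640 float32, m along the optical axis (not along the pixel's ray), 0 where there is no reading), "fx", "fy", "cx", "cy" (pixels), "rvec" (rotation vector, rad) and "tvec" (3), from world to camera coordinates, as OpenCV has them; the wrist camera has in their place "hand_eye" (4x4, takes a point from camera to tool coordinates, whose origin is the TCP and whose axes are the flange's). Camera axes: x right, y down, z forward; pixel columns grow to the right and rows downward; lengths in m; the calibration is good to about 2 mm. A picture is of the moment at which its call begins: read the wrist's pose just before it.
- workorder.finish_job(): hands the job in, once; it reports no verdict.
Trained networks look in a picture, given as the dict that the camera call returned (one of the last four; its "shot" number tells which), for a name from the list of things; names that differ only in an ending like _2 or _b are one class to them, and where a whole thing is asked for, a point or a joint stands for the part that bears it (a point fixed in the world has none). Each returns a list of dicts, best first, with "p" (0 to 1); they miss things now and then, are a little off and sometimes report something else, mostly with a low value. They report only what shows in the picture. A call takes as long as a camera call. They do not tell look-alikes from the thing itself.
- finder.masks_of(picture, thing): "pixels" (480x640 bool, what is visible of it) and "extent" ([left, top, right, bottom] in pixels, round what is visible of it).
The state is a dict: "clock": time; "q": joint angles; "qd": joint speeds; "joint_torque": joint torques, N m; "tool_pos": TCP position; "eef_rot": TCP orientation; "contact_force": force on the tool from outside, world axes, zero at the start; "moment": the same for the moment, N m; "opening": opening from 0.0 (shut) to 1.0 (fully open).
Only numpy, scipy, OpenCV 4.12 (cv2) and the standard library are available. Lean on these libraries where they do the work, as an engineer would, in place of code of your own. Each camera call takes 0.05 s, during which the arm holds its last target. There are 200 camera calls.

## Working session

There is one attempt and no reset: what is moved stays moved. The work goes in short steps, Python scripts to look and compute and a tool call to move; the robot and the scene stay as the last step left them, time stands still between calls to the robot, and variables do not carry over. Pictures are saved under pics/ and viewed, about 8 in all and at most 12, crops included, and the job is handed in when it is done.

Besides the shell and the picture viewer there is one more tool, called after "Call:" as a command line: name --argument value ..., lists and objects as JSON in quotes. carry_out: Moves the arm, as the interface text tells. Its arguments: {"type":"object","properties":{"motion":{"type":"array"},"hand":{"type":"number"},"grip_force":{"type":"number"}},"required":["motion"]}

```bash
mkdir -p pics
cat > h.py <<'E'
import numpy as np, cv2
from scipy.spatial.transform import Rotation as R
from plant import monitor, snapshot, workorder, finder
def save(p,n): cv2.imwrite('pics/'+n,p['frame'][:,:,::-1])
def cloud(p,st=None):
    z=p['range_z']; v,u=np.mgrid[:480,:640]
    c=np.stack([(u-p['cx'])*z/p['fx'],(v-p['cy'])*z/p['fy'],z],-1)
    if 'rvec' in p:
        M=R.from_rotvec(np.ravel(p['rvec'])).as_matrix(); w=(c-np.ravel(p['tvec']))@M
    else:
        H=np.array(p['hand_eye']); t=c@H[:3,:3].T+H[:3,3]
        w=t@R.from_quat(st['eef_rot']).as_matrix().T+st['tool_pos']
    w[z==0]=np.nan
    return w
E
python3 - <<'E'
from h import *
s=monitor.get_state();print({k:np.round(v,3).tolist() for k,v in s.items()})
for n in ('top','scene'):
    p=snapshot(n);save(p,n+'.png');w=cloud(p)
    for t in ('casting','mould','vision_unit','drift','spray_can','red_housing','calliper','brush'):
        for d in finder.masks_of(p,t)[:3]:
            q=w[d['pixels']];q=q[~np.isnan(q[:,0])]
            if len(q): print(n,t,round(d['p'],2),d['extent'],np.median(q,0).round(3),q.min(0).round(3),q.max(0).round(3), p['frame'][d['pixels']].mean(0).round())
E
```

```text
{'clock': 0.0, 'q': [-1.201, 0.69, -0.195, 1.566, 0.157, 0.902, -0.215], 'qd': [-0.003, -0.001, 0.0, -0.001, -0.0, -0.0, 0.0], 'joint_torque': [0.0, -52.757, -1.267, -15.344, -0.053, 0.006, 0.0], 'tool_pos': [0.206, 0.59, 0.302], 'eef_rot': [0.167, 0.986, -0.001, -0.0], 'contact_force': [-0.409, -0.464, -0.067], 'moment': [-0.014, -0.067, -0.014], 'opening': 1.002}
top casting 0.94 [133.8, 320.6, 168.2, 380.4] [0.241 0.378 0.019] [ 0.174  0.349 -0.004] [0.304 0.42  0.059] [68. 99. 56.]
top casting 0.75 [311.2, 287.8, 366.6, 317.9] [ 0.344 -0.042  0.018] [ 0.312 -0.106 -0.008] [0.377 0.02  0.059] [ 71.  82. 125.]
top casting 0.58 [219.1, 219.5, 246.3, 271.6] [0.465 0.195 0.065] [0.406 0.165 0.044] [0.529 0.228 0.105] [127. 126. 126.]
top mould 0.55 [183.6, 187.0, 282.8, 309.7] [0.457 0.19  0.059] [ 0.326  0.086 -0.006] [0.607 0.311 0.106] [83. 81. 77.]
top vision_unit 0.91 [377.4, 179.5, 449.7, 283.6] [ 0.49  -0.205  0.06 ] [ 0.384 -0.284 -0.004] [ 0.62  -0.132  0.069] [105. 106. 105.]
top drift 0.71 [378.9, 181.3, 448.1, 286.0] [ 0.49  -0.205  0.06 ] [ 0.384 -0.284 -0.004] [ 0.621 -0
[... 1513 characters left out ...]
-0.028 -0.003] [0.575 0.004 0.021] [141. 103.  39.]
scene spray_can 0.82 [230.2, 295.5, 256.9, 347.3] [0.786 0.082 0.123] [0.751 0.036 0.003] [0.809 0.096 0.174] [110.  72.  51.]
scene red_housing 0.81 [406.2, 377.0, 458.3, 409.5] [0.544 0.443 0.019] [ 0.471  0.411 -0.002] [0.594 0.473 0.057] [98. 28. 17.]
scene red_housing 0.61 [356.1, 279.3, 404.8, 302.3] [0.476 0.202 0.065] [0.405 0.164 0.054] [0.527 0.23  0.102] [136. 131. 130.]
scene calliper 0.96 [208.9, 149.2, 272.0, 179.9] [ 0.425 -0.452  0.005] [ 0.347 -0.489 -0.006] [ 0.57  -0.421  0.017] [93. 93. 89.]
scene brush 0.76 [178.4, 262.9, 252.5, 301.3] [ 0.74  -0.109  0.017] [ 0.654 -0.15  -0.006] [ 0.857 -0.074  0.024] [116. 102.  87.]
```

View pics/top.png

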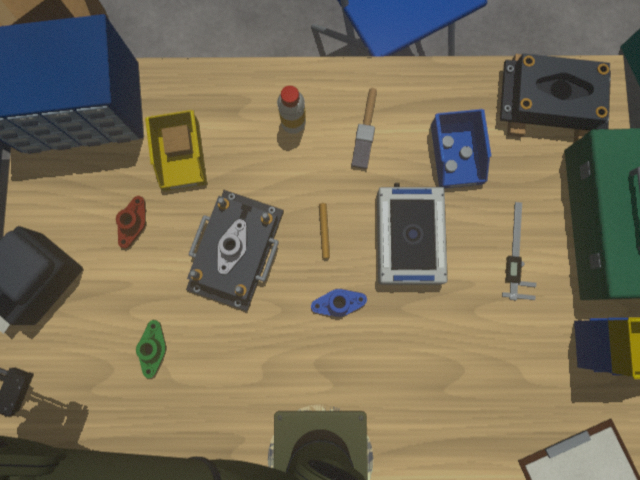

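View pics/scene.png

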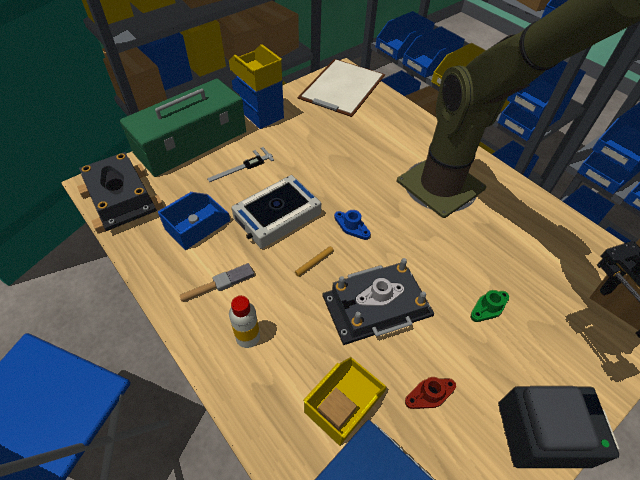

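The top view shows the bare casting in the mould at about (232,246), the camera's glass at (413,235) and the drift between them at (324,232). Next I fit the poses.

```bash
cat >> h.py <<'E'
def rect(q):
    (c,s,a)=cv2.minAreaRect((q[:,:2]*1000).astype(np.float32)); 
    if s[0]<s[1]: a-=90
    return np.round(c,1),np.round(s,1),round((a+90)%180-90,2)
def circ(q):
    A=np.c_[2*q[:,:2],np.ones(len(q))];x=np.linalg.lstsq(A,(q[:,:2]**2).sum(1),rcond=None)[0]
    return x[:2].round(4),np.sqrt(x[2]+x[:2]@x[:2]).round(4)
def clean(m):
    return cv2.morphologyEx(m.astype(np.uint8),cv2.MORPH_OPEN,np.ones((3,3)))>0
def fit(p,st=None):
    w=cloud(p,st);x,y,z=w[...,0],w[...,1],w[...,2]
    d=np.hypot(x-.465,y-.195)
    m=(d<.04)&(z>.093)&(z<.104)
    q=w[m]
    if len(q)>5: print('hub mean',len(q),q.mean(0).round(4),'rect',rect(q))
    m=clean((np.abs(x-.465)<.16)&(np.abs(y-.195)<.14)&(z>.05)&(z<.07)); 
    if m.sum()>50: print('block',rect(w[m]))
    m=(np.abs(x-.465)<.16)&(np.abs(y-.195)<.14)&(z>.085)&(d>.06)&(z<.11)
    n,l,s,c=cv2.connectedComponentsWithStats(m.astype(np.uint8))
    for i in range(1,n):
        if s[i,4]>4: print('pin',s[i,4],w[l==i].mean(0).round(4))
    m=clean((np.abs(x-.49)<.16)&(np.abs(y+.205)<.12)&(z>.05)&(z<.07))
    if m.sum()>50: print('unit',rect(w[m]))
    g=(np.abs(x-.49)<.16)&(np.abs(y+.205)<.12)&(p['frame'].max(2)<75)&(z>.045)&(z<.075)
    g=clean(g)
    if g.sum()>50: print('glass',rect(w[g]),w[g][:,2].mean())
E
python3 - <<'E'
from h import *
p=snapshot('top');fit(p)
s=monitor.get_state();
w=snapshot('wrist');print(w['hand_eye'],w['fx'],R.from_quat(s['eef_rot']).as_matrix().round(3))
E
```

```text
hub mean 252 [0.4668 0.1963 0.0981] rect (array([466.5, 196.4]), array([46.7, 46.7]), 21.21)
block (array([467.5, 196.9]), array([141.9, 200.4]), -19.3)
pin 44 [0.5631 0.2168 0.097 ]
pin 40 [0.5292 0.1192 0.0986]
pin 46 [0.4034 0.2721 0.0969]
pin 44 [0.3693 0.1748 0.0974]
unit (array([ 517.7, -208.5]), array([150.8, 264.5]), -0.37)
glass (array([ 494., -208.]), array([ 97. , 155.7]), -0.22) 0.06051637342063105
[[-7.26304715e-04 -9.45954886e-01 -3.24297435e-01  8.54508677e-02]
 [ 9.99999469e-01 -4.49974527e-04 -9.27077104e-04  1.23764483e-03]
 [ 7.31047531e-04 -3.24297936e-01  9.45954710e-01 -8.11616817e-02]
 [ 0.00000000e+00  0.00000000e+00  0.00000000e+00  1.00000000e+00]] 381.84635172125974 [[-0.944  0.329 -0.   ]
 [ 0.329  0.944  0.   ]
 [ 0.     0.    -1.   ]]
```

Call:
carry_out --motion '[-2.2,-1.6,0,0,0,0,-4.2,-3.2,0,0,0,0,-4.2,-3.2,0,0,0,0,-4.2,-3.2,0,0,0,0,-4.2,-3.2,0,0,0,0,-4.2,-3.2,0,0,0,0,-4.2,-3.2,0,0,0,0,-4.2,-3.2,0,0,0,0]' --hand 8.8

```text
clock: 2.0
tool_pos: [0.4262, 0.258, 0.3029]
eef_rot: [0.167, 0.986, 0.0, 0.0]
contact_force: [1.4, 0.2, -0.4]
opening: 1.001
```

Call:
carry_out --motion '[-3.8,-2.8,0,0,0,0,-2,-1.6,0,0,0,0,0,0,0,0,0,0,0,0,0,0,0,0]'

```text
clock: 2.5
tool_pos: [0.4648, 0.2001, 0.3028]
eef_rot: [0.166, 0.986, 0.001, -0.0]
contact_force: [-0.0, -0.1, -1.0]
opening: 0.996
```

Run:
```python
from h import *
s=monitor.get_state();print(s['clock'],s['tool_pos'],s['eef_rot'])
p=snapshot('wrist');save(p,'w1.png');fit(p,s)
M=R.from_quat(s['eef_rot']).as_matrix();print(M.round(3))
print('to grasp cm',(M.T@(np.array([.4667,.1963,.131])-s['tool_pos'])*100).round(2))
```

```text
2.5 [0.46480922 0.20006859 0.3028274 ] [ 1.66313301e-01  9.86072778e-01  5.52230432e-04 -2.37923545e-04]
hub mean 1873 [0.4644 0.1981 0.0969] rect (array([465.2, 197.7]), array([46.6, 47.2]), -18.21)
block (array([465.7, 197.6]), array([140.5, 199.5]), -19.23)
pin 391 [0.3685 0.1778 0.0967]
pin 389 [0.4019 0.2737 0.0967]
pin 297 [0.5262 0.1225 0.0952]
pin 296 [0.5597 0.2191 0.0951]
unit (array([ 478.6, -133.4]), array([ 4.7, 22.9]), -1.24)
[[-0.945  0.328 -0.   ]
 [ 0.328  0.945  0.001]
 [ 0.001  0.001 -1.   ]]
to grasp cm [-0.31 -0.31 17.18]
```

View pics/w1.png

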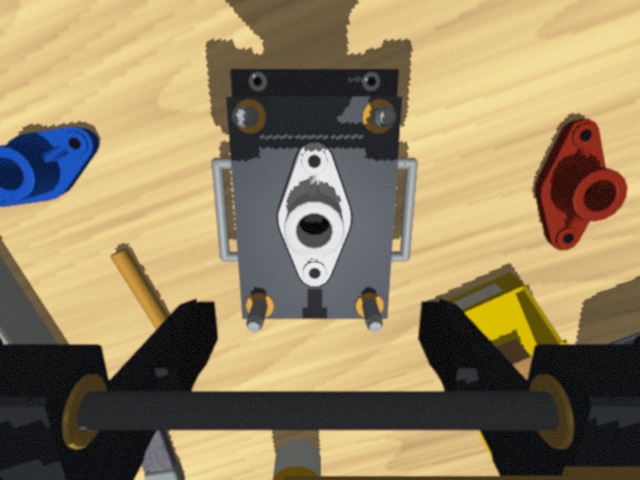

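The wrist view shows the casting at (314,215) centred between the fingers, and its axes line up with the tool. I descend to just above it and look again.

Call:
carry_out --motion '[-0.2,-0.25,2,0,0,0,0,0,4,0,0,0,0,0,3,0,0,0,0,0,1.3,0,0,0,0,0,0,0,0,0,0,0,0,0,0,0]'

```text
clock: 3.3
tool_pos: [0.467, 0.1964, 0.2007]
eef_rot: [0.167, 0.986, 0.001, 0.001]
contact_force: [0.1, 0.1, 0.4]
opening: 0.999
```

Run:
```python
from h import *
s=monitor.get_state();print(s['clock'],s['tool_pos'],s['eef_rot'])
p=snapshot('wrist');save(p,'w2.png');fit(p,s)
w=cloud(p,s);M=R.from_quat(s['eef_rot']).as_matrix()
t=(w-s['tool_pos'])@M
m=(w[...,2]>.093)&(w[...,2]<.103)&(np.abs(t[...,1])<.03)&(np.abs(t[...,0])<.04)
print('hub tool y range',np.percentile(t[m][:,1],[0.5,99.5]).round(4),'x',np.percentile(t[m][:,0],[.5,99.5]).round(4))
m=(w[...,2]>.055)&(w[...,2]<.075)&(np.abs(t[...,1])<.034)&(p['frame'].min(2)>90)
print('flange y',np.percentile(t[m][:,1],[0.5,99.5]).round(4),rect(w[m]))
```

```text
3.3 [0.46695107 0.1963733  0.20067407] [1.66875920e-01 9.85977416e-01 6.64573610e-04 7.21935036e-04]
hub mean 3987 [0.464  0.1983 0.0969] rect (array([465.3, 198. ]), array([47.1, 47.3]), -65.9)
block (array([465.9, 197.7]), array([140.8, 200.9]), -19.15)
pin 977 [0.4018 0.2732 0.0964]
pin 977 [0.3688 0.1784 0.0964]
pin 62 [0.5224 0.1237 0.0867]
pin 68 [0.5564 0.2208 0.0866]
hub tool y range [-0.022   0.0235] x [-0.0204  0.0255]
flange y [-0.0337  0.0338] (array([466. , 196.9]), array([ 68. , 200.4]), -19.22)
```

View pics/w2.png

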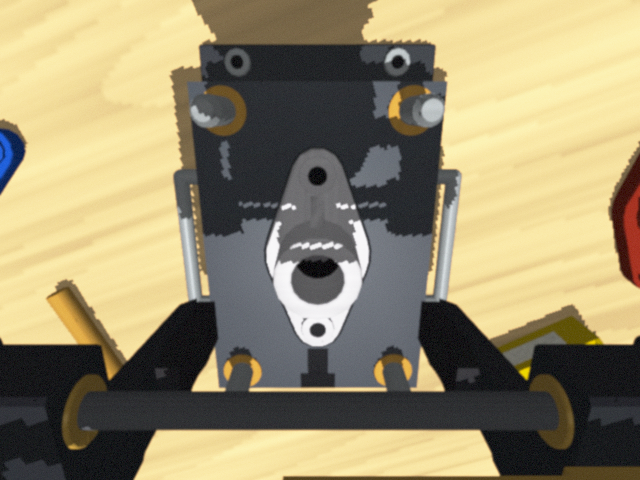

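The casting's hub, at (318,278), sits midway between the finger tips at columns 215 and 422. I descend the last 7 cm, close gently, then look before lifting.

Call:
carry_out --motion '[0.15,0.05,2,0,0,0,0,0,2,0,0,0,0,0,1.5,0,0,0,0,0,1.0,0,0,0,0,0,0.4,0,0,0,0,0,0,0,0,0]'

```text
clock: 4.1
tool_pos: [0.4654, 0.1967, 0.1308]
eef_rot: [0.167, 0.986, 0.0, 0.0]
contact_force: [1.4, -0.5, 0.2]
opening: 0.997
```

Call:
carry_out --motion '[0,0,0,0,0,0,0,0,0,0,0,0,0,0,0,0,0,0,0,0,0,0,0,0,0,0,0,0,0,0,0,0,0,0,0,0,0,0,0,0,0,0,0,0,0,0,0,0]' --hand 4.0 --grip_force 30

```text
clock: 5.1
tool_pos: [0.4654, 0.1968, 0.1308]
eef_rot: [0.167, 0.986, 0.0, 0.0]
contact_force: [0.3, 1.1, 2.5]
opening: 0.547
```

Run:
```python
from h import *
s=monitor.get_state();print({k:np.round(v,4).tolist() for k,v in s.items()})
```

```text
{'clock': 5.1, 'q': [-0.4208, 0.8304, -0.116, 2.0522, 0.3193, 0.2752, 0.428], 'qd': [-0.0006, 0.0009, 0.001, -0.0005, -0.0005, -0.0004, 0.0009], 'joint_torque': [0.1684, -47.4521, 0.0909, -4.7619, 0.0118, 0.1357, 0.0055], 'tool_pos': [0.4654, 0.1968, 0.1308], 'eef_rot': [0.167, 0.986, 0.0002, 0.0001], 'contact_force': [0.2532, 1.1008, 2.5437], 'moment': [0.0614, 0.0109, -0.0168], 'opening': 0.5475}
```

Opening is 48 mm, which matches the hub, with almost no side force. Lifting slowly.

Call:
carry_out --motion '[0,0,-0.3,0,0,0,0,0,-0.5,0,0,0,0,0,-0.8,0,0,0,0,0,-0.8,0,0,0,0,0,-0.8,0,0,0,0,0,-0.8,0,0,0,0,0,0,0,0,0,0,0,0,0,0,0]' --grip_force 40

```text
clock: 6.1
tool_pos: [0.4652, 0.1966, 0.1707]
eef_rot: [0.167, 0.986, -0.0, -0.0]
contact_force: [0.5, -1.0, -3.5]
opening: 0.546
```

Call:
carry_out --motion '[0,0,-1,0,0,0,0,0,-1.5,0,0,0,0,0,-1.5,0,0,0,0,0,-1.5,0,0,0,0,0,-1.5,0,0,0,0,0,-0.5,0,0,0,0,0,0,0,0,0]'

```text
clock: 6.98
tool_pos: [0.4653, 0.1967, 0.2462]
eef_rot: [0.167, 0.986, 0.0, 0.0]
contact_force: [1.1, -0.6, -4.0]
opening: 0.545
```

Run:
```python
from h import *
s=monitor.get_state();print({k:np.round(v,4).tolist() for k,v in s.items()})
p=snapshot('wrist');save(p,'w3.png')
p=snapshot('top');w=cloud(p);fit(p)
x,y,z=w[...,0],w[...,1],w[...,2]
u=(np.abs(x-.494)<.15)&(np.abs(y+.208)<.11)&(z>.05)&(z<.07)
n,l,st,c=cv2.connectedComponentsWithStats(clean(u).astype(np.uint8));i=1+st[1:,4].argmax();q=w[l==i]
print('unit comp',rect(q),np.percentile(q,[1,99],axis=0).round(4))
```

```text
{'clock': 6.975, 'q': [-0.3501, 0.6254, -0.2246, 1.9806, 0.2478, 0.5605, 0.4907], 'qd': [-0.0044, 0.0166, 0.0073, 0.0113, 0.0016, -0.0066, -0.0016], 'joint_torque': [0.0648, -46.8031, -1.4078, -10.9246, -0.0377, 0.088, 0.0129], 'tool_pos': [0.4653, 0.1967, 0.2462], 'eef_rot': [0.1671, 0.9859, 0.0003, 0.0004], 'contact_force': [1.1074, -0.5553, -4.0346], 'moment': [0.001, -0.0765, 0.0029], 'opening': 0.5452}
block (array([504.8, 172.8]), array([121.1, 113.4]), 70.27)
pin 16 [0.5657 0.2135 0.0982]
pin 41 [0.5291 0.1193 0.0983]
unit (array([ 517.6, -208.4]), array([150.8, 264.4]), -0.27)
glass (array([ 492.9, -207.7]), array([153.7,  95.2]), 0.12) 0.06053386791175317
unit comp (array([ 494.1, -208.3]), array([150.8, 217.5]), -0.27) [[ 0.3872 -0.2807  0.0536]
 [ 0.6    -0.1345  0.0661]]
```

View pics/w3.png

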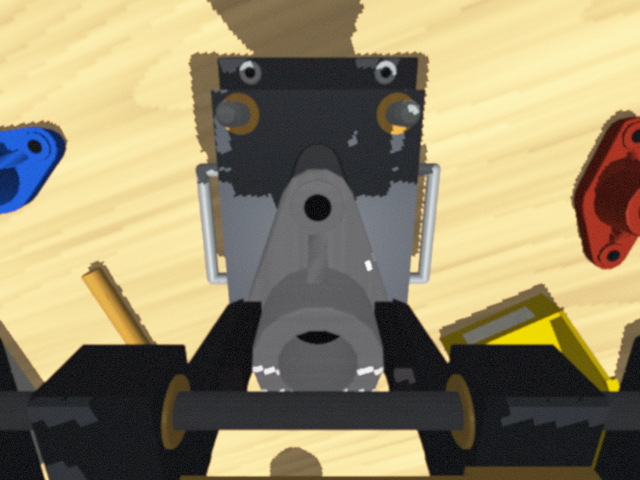

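Casting is out of the cavity and hangs level: hub at (317,370), weight about 4 N, underside about 6 cm above the pins. Now I carry it across to the glass at (0.494, -0.208), then turn it 19°.

Call:
carry_out --motion '[-0.4,-0.95,0,0,0,0,-0.8,-1.85,0,0,0,0,-1.35,-3.1,0,0,0,0,-1.35,-3.1,0,0,0,0,-1.35,-3.1,0,0,0,0,-1.35,-3.1,0,0,0,0,-1.35,-3.1,0,0,0,0,-1.35,-3.1,0,0,0,0]'

```text
clock: 8.07
tool_pos: [0.4821, -0.038, 0.2453]
eef_rot: [0.167, 0.986, -0.0, -0.001]
contact_force: [0.5, 0.7, -3.8]
opening: 0.547
```

Call:
carry_out --motion '[-1.35,-3.1,0,0,0,0,-1.35,-3.1,0,0,0,0,-1.3,-3.1,0,0,0,0,-1.3,-3.1,0,0,0,0,-0.9,-2.2,0,0,0,0,-0.5,-1.3,0,0,0,0,-0.2,-0.6,0,0,0,0,0,0,0,0,0,0]'

```text
clock: 9.07
tool_pos: [0.4932, -0.2142, 0.2455]
eef_rot: [0.167, 0.986, 0.0, -0.0]
contact_force: [0.8, 0.0, -3.3]
opening: 0.544
```

Call:
carry_out --motion '[0,0,0,0,0,-0.03,0,0,0,0,0,-0.06,0,0,0,0,0,-0.07,0,0,0,0,0,-0.07,0,0,0,0,0,-0.06,0,0,0,0,0,-0.045,0,0,0,0,0,0,0,0,0,0,0,0]'

```text
clock: 10.07
tool_pos: [0.4934, -0.2143, 0.2457]
eef_rot: [0.0, 1.0, 0.0, 0.0]
contact_force: [0.5, 0.6, -3.4]
opening: 0.546
```

Run:
```python
from h import *
s=monitor.get_state();print({k:np.round(v,4).tolist() for k,v in s.items()})
M=R.from_quat(s['eef_rot']).as_matrix();print(M.round(3));print('todo cm',(M.T@(np.array([.494,-.208,.245])-s['tool_pos'])*100).round(2))
p=snapshot('scene');save(p,'s2.png')
p=snapshot('wrist');save(p,'w4.png');w=cloud(p,s)
t=(w-s['tool_pos'])@M
z=w[...,2];f=(z>.165)&(z<.2)&(np.abs(t[...,1])<.05)&(t[...,0]>0.03)&(t[...,0]<.075)
print('flange zs',f.sum(),np.percentile(w[f],[1,50,99],axis=0).round(4) if f.any() else '')
```

```text
{'clock': 10.075, 'q': [0.5824, 0.6813, -0.4265, 1.8797, 0.4314, 0.6723, 1.4672], 'qd': [0.0003, 0.0007, 0.0025, -0.0034, 0.0001, 0.0005, 0.0015], 'joint_torque': [-0.0052, -48.887, -4.0345, -11.7851, 0.0118, 0.0773, 0.0029], 'tool_pos': [0.4934, -0.2143, 0.2457], 'eef_rot': [0.0004, 1.0, 0.0001, 0.0], 'contact_force': [0.46, 0.6311, -3.4056], 'moment': [0.011, 0.0455, 0.0028], 'opening': 0.5461}
[[-1.     0.001  0.   ]
 [ 0.001  1.     0.   ]
 [-0.     0.    -1.   ]]
todo cm [-0.06  0.63  0.07]
flange zs 6678 [[ 0.4299 -0.2332  0.1742]
 [ 0.4489 -0.2132  0.1766]
 [ 0.4631 -0.1931  0.1846]]
```

```bash
python3 -c "
import cv2,numpy as np
a=cv2.imread('pics/s2.png')[120:360,150:470];b=cv2.imread('pics/w4.png')
cv2.imwrite('pics/c.png',np.vstack([cv2.resize(a,(400,300)),cv2.resize(b,(400,300))]))"
```

```text
(no output)
```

View pics/c.png

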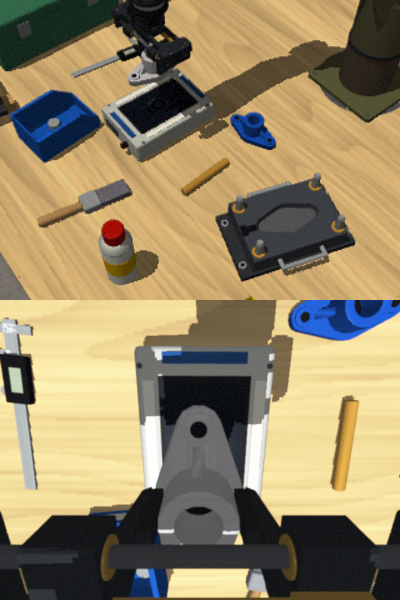

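The mould is empty and the casting hangs over the glass, which centres at column 206 with the casting at 199. That confirms it is about 6 mm off to one side, so I correct it.

Call:
carry_out --motion '[0,0.3,0,0,0,0,0,0.3,0,0,0,0,0,0,0,0,0,0,0,0,0,0,0,0,0,0,0,0,0,0,0,0,0,0,0,0]'

```text
clock: 10.92
tool_pos: [0.4934, -0.2086, 0.2457]
eef_rot: [0.0, 1.0, 0.0, -0.0]
contact_force: [0.5, -0.2, -4.0]
opening: 0.545
```

Run:
```python
from h import *
s=monitor.get_state();print({k:np.round(s[k],4).tolist() for k in('clock','qd','tool_pos','eef_rot','contact_force','opening')})
p=snapshot('wrist');w=cloud(p,s)
z=w[...,2];ad=(np.abs(w[...,1]+.208)<.05)
f=(z>.165)&(z<.182)&ad&(w[...,0]>.42)&(w[...,0]<.47)
q=w[f];print('flange plane dz/dx,dz/dy,n',np.linalg.lstsq(np.c_[q[:,:2]-q[:,:2].mean(0),np.ones(len(q))],q[:,2],rcond=None)[0].round(4),'y mid',np.percentile(q[:,1],[1,99]).mean().round(4))
f=(z>.05)&(z<.07)&(w[...,0]<.43)&(np.abs(w[...,1]+.208)<.1);q=w[f]
print('unit y mid',np.percentile(q[:,1],[1,99]).round(4),'x near',np.percentile(q[:,0],1).round(4))
ref={'drift':(.509,-.01),'calliper':(.428,-.454),'brush':(.732,-.11),'spray_can':(.764,.062),'red_housing':(.53,.437)}
p=snapshot('top');w=cloud(p)
for t,r in ref.items():
    for d in finder.masks_of(p,t)[:2]: print(t,round(d['p'],2),np.nanmedian(w[d['pixels']],0).round(3),r)
```

```text
{'clock': 10.925, 'qd': [-0.001, -0.0019, -0.0006, -0.0003, -0.0011, 0.0014, -0.0004], 'tool_pos': [0.4934, -0.2086, 0.2457], 'eef_rot': [0.0005, 1.0, 0.0, -0.0], 'contact_force': [0.521, -0.2007, -4.0294], 'opening': 0.5451}
flange plane dz/dx,dz/dy,n [-4.000e-02 -1.000e-04  1.769e-01] y mid -0.2075
unit y mid [-0.2791 -0.1349] x near 0.3838
drift 0.66 [ 0.506 -0.01   0.016] (0.509, -0.01)
calliper 0.54 [ 0.509 -0.01   0.016] (0.428, -0.454)
calliper 0.39 [0.461 0.194 0.058] (0.428, -0.454)
brush 0.72 [ 0.738 -0.109  0.019] (0.732, -0.11)
spray_can 0.79 [0.762 0.061 0.127] (0.764, 0.062)
red_housing 0.85 [0.531 0.438 0.019] (0.53, 0.437)
red_housing 0.27 [ 0.742 -0.334  0.018] (0.53, 0.437)
```

Position checks out. One quick check on level before handing in: the slope reading may include the boss.

Run:
```python
from h import *
s=monitor.get_state()
p=snapshot('wrist');w=cloud(p,s);x,y,z=w[...,0]-.4934,w[...,1]+.208,w[...,2]
def pl(n,f):
    q=w[f]; 
    for _ in range(3):
        A=np.c_[q[:,:2]-q[:,:2].mean(0),np.ones(len(q))];c=np.linalg.lstsq(A,q[:,2],rcond=None)[0];r=np.abs(A@c-q[:,2]);q=q[r<2*r.std()+.0008]
    print(n,len(q),c.round(4),'rms mm',(r.std()*1000).round(2),'dx',np.ptp(q[:,0]).round(3))
pl('flange no boss',(z>.17)&(z<.182)&(x>-.041)&(x<-.02)&(abs(y)>.008)&(abs(y)<.03))
pl('boss',(z>.17)&(z<.185)&(np.hypot(x+.05,y)<.009))
pl('hub top',(z>.205)&(z<.218)&(np.hypot(x,y)<.024))
```

```text
flange no boss 3192 [-1.00e-04 -1.50e-03  1.76e-01] rms mm 0.35 dx 0.021
boss 1555 [ 0.0075 -0.005   0.179 ] rms mm 0.35 dx 0.018
hub top 5696 [-0.0035  0.0005  0.2117] rms mm 0.5 dx 0.036
```

Level within 0.5°. Handing in.

```bash
python3 -c "
from plant import workorder,monitor
print(workorder.finish_job()); s=monitor.get_state(); print(s['clock'],s['tool_pos'],s['opening'])"
```

```text
the job is handed in; nothing more can be done
None
the job is handed in; nothing more can be done
```

I gripped the bare casting across its hub at 40 N and lifted it straight up out of the mould. I then carried it level to the inspection camera, turned it 19° to line up with the glass, and handed the job in at about 11 s with it still held there.

**Last checks on the casting:**
- **Position:** it is within about 1 mm of the glass centre as I measured it, with 2 mm calibration. The underside is about 100 mm above the glass.
- **Level and alignment:** the flange, boss and hub-top surfaces all read level to within about 0.5°. The long flange is along the glass's long side to within about 0.3°, going by the gripper's orientation.
- **Grip and contact:** the jaws held at 48 mm, matching the hub, and the casting's weight read about 4 N. The force readings showed no sign of a knock on the mould or camera, but they were only taken at the end of each move.

**Bystanders:** the drift, brush, spray can and red housing were all within about 6 mm of their starting places.

**Checks that failed or disagreed:**
- In the last top view the network did not find the calliper; it only reported false matches. It was still visible in the wrist picture over the glass, and the arm never went near it.
- I did not measure the two bins again; the arm never went near them.
- A first slope estimate of about 2° on the flange came from including the boss; the separate surface fits above replace it.
- The top and wrist cameras disagreed by 1–2 mm on where the hub was, which is within calibration.

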